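# Seat the instrument rest and poise the magnifier

### The arm

A 6-joint arm with a two-finger parallel gripper is mounted at the origin on a cart in front of the work surface, level with it; the furniture and walls round the work are solid. World frame = base frame: x ahead of the robot, y to its left, z up, the work surface at z = 0. Lengths are in m, angles in rad, forces in N, time in s.
With the tool pointing down it reaches from about 0.225 to 0.875 m from the base axis. Payload 3.4 kg.
Tool frame: the origin (TCP) lies between the finger pads; the fingertips stand 8 mm ahead of it and the grasp point (between the pads) lies 11 mm behind it; z points along the fingers, y is the line along which they close (so a half turn about z gives the same grasp; the last joint's range is limited). The gripper opens to 85 mm and grips with 20 to 120 N. Pads are 22 mm wide; open, the fingers measure 114 mm over their backs; the gripper's body (76 mm by 85 mm) begins 54 mm behind the grasp point. The pads swing forward as they close: fully open they stand 13 mm farther back than shut.
Start: joints at [1.001, 0.276, 1.505, -0, 1.361, -0.121], TCP at [0.25, 0.518, 0.239] pointing down, gripper open.
Joint ranges: [-2.89, 2.89], [-0.75, 2.08], [0.22, 2.7], [-1.18, 4.32], [0.11, 2.71], [-2.7, 2.7]. Speed limits (rad/s): [2.57, 2.57, 3.14, 3.14, 3.14, 3.14].

### API

Orientations are given as a unit quaternion [w, x, y, z].
In Python, from rig import manip gives the robot as it stands.
- The arm moves only by the tool move_arm, never from a script. Its argument "deltas" is a list that holds one entry, the list of rows, each a list of 5 numbers: the shift along the tool's x, y, z normalised to -1 to 1, where 1 is 80 cm, then the turn about the tool's z normalised to -1 to 1, where 1 is 120 degrees, then the closure, from -1 (fully open) to 1 (shut). In form: [[[tx, ty, tz, twist, grip], ...]]. A call has 1 to 12 rows; each row is the pose to reach, as a shift and turn from the pose commanded when the call began, along the tool's axes at that moment; what a row does not reach only later rows make up. A row lasts 1/10 s, in which the tool goes at most 50 mm and 8.59 degrees, less where a joint would pass 70% of its speed; a pose out of reach is approached as far as the arm can. A call with a number of a shift or a turn outside -1 to 1 is refused whole. A call with a gripper value outside its range is refused whole. The fingers move at their own pace and stop on an object; "squeeze" is the grip in N (left out, the last holds). Time passes only in rows, so rows that repeat a pose let the fingers close. It gives the time, the measured TCP pose, the force, the opening and the grip force at its end, in the units of the state.
- manip.get_state(): the state, without advancing time (a new reading comes with each control period).
- manip.get_image(name): name is "side" or "top" or "wrist"; returns the picture (384x512x3 uint8, red, green, blue); there is no depth.
- manip.camera_params(name): a dict with "fx", "fy", "cx", "cy" (pixels), "dist" ([k1, k2, p1, p2, k3] as OpenCV has them; the pictures are not rectified), "R" (3x3) and "t" (3): a world point X has camera coordinates R X + t; the wrist camera has in their place "tool_from_camera" (4x4, takes a point from camera to tool coordinates, whose origin is the TCP and whose axes are the flange's). Camera axes: x right, y down, z forward; pixel columns grow to the right and rows downward; lengths in m; the calibration is good to about 2 mm. A picture is of the moment at which its call begins: read the wrist's pose just before it. camera_params takes no time and is no camera call.
- manip.sign_off(): hands the job in; it is judged then, once.
The state is a dict: "clock": time; "qpos": joint angles; "qd": joint speeds; "effort": joint torques, N m; "position": TCP position; "ee_rot": TCP orientation; "contact_force": force on the tool from outside, world axes, zero at the start; "moment": the same for the moment, N m; "width": finger opening in m; "gripper_force": force on a finger pad.
Only numpy, scipy, OpenCV 4.12 (cv2) and the standard library are available. Lean on these libraries where they do the work, as an engineer would, in place of code of your own. Each camera call takes 0.05 s, during which the arm holds its last target. There are 200 camera calls.

### The job

Set the inspection stand up for a hinge adjustment: seat the loose instrument rest fully home on the two pegs of the stand and let go of it, then take the folded-back magnifier by its grip bar and swing it up, without letting it drop or fall over to the other side, to its balance point, where the frame stands straight up on its hinge. Finish while still holding the bar there between the fingers with the magnifier at rest, so that its hinge screws can be set; leave the other things on the table where they lie.

Things in the scene. Friction and masses are not known exactly. Their poses are not given: they have to be found in the camera images.
- stand: fixed grey magnifier stand on the table: base plate 135 (its x) x 160 (its y) mm, top 12 mm above the table, two upright posts 160 mm apart overall, 95 mm high, at its far (+x) end. Origin on the table surface right below the seat centre; its +x points from the seat to the hinge posts. The plate reaches from x = -50 to +85 mm.
- seat (a point): centre of the seat on top of the stand's base plate, 12 mm above the table, midway between two upright steel pegs at x = +34 and -34 mm in the stand's frame (same axes as the stand). Pegs are 8 mm in diameter and stand 19 mm above the plate, the top 5 mm tapered to 3 mm.
- rest: loose instrument rest, about 0.25 kg: aluminium plate 96 (x) x 64 (y) x 10 mm with an upright grip rib in the middle, 40 mm long (x), 12 mm thick (y), its top 55 mm above the underside. Through holes 11 mm in diameter at x = +34 and -34 mm fit the pegs; either way round is right. Notched lips 8 mm high along the short ends. Origin: centre of the underside; z up.
- grip_bar (a point): middle of the round steel grip bar at the free end of the magnifier, 10 mm in diameter, 112 mm free length parallel to the hinge, 140 mm from the hinge axis; 85 mm above the table when parked, 225 mm when upright. It can turn in the fingers' grip, so a hand pointing down can carry it along its arc.
- hinge (a point): middle of the hinge axis, fixed on the stand, 60 mm from the seat centre along the stand's +x and 85 mm above the table; the axis runs along the stand's y.
- lens (a point): centre of the magnifier's lens, 54.5 mm from the hinge axis. The magnifier (0.28 kg) is an aluminium frame 124 mm wide, 8 mm thick, hinged between the posts, its mass symmetric about its plane. Its x runs from hinge to grip bar. Between the frame's far edge (95 mm from the hinge) and the bar (near side 135 mm) is an open slot 40 x 112 mm for a finger.
- flap (a joint): magnifier angle, rad: 0 = parked, lying level, pointing away from the seat (stand's +x), on a stop; grows as the bar swings up and over towards the seat; 1.571 = straight up, the balance point; 2.5 = forward stop, leaning over the seat. The hinge is nearly free: let go, it falls to one stop or the other.
- tissue_forceps: steel tissue forceps, 171 mm long, 14 mm high, lying on the table near or under the parked magnifier (leave alone)
- steel_bowl: small steel bowl, 91 mm across, 36 mm high, behind the work (leave alone)
- tape_roll: roll of indicator tape, 99 mm across, 24 mm high, behind the work (leave alone)
- gauze: block of folded gauze, 101 x 102 x 29 mm, behind the work (leave alone)
- marker: marker pen, 134 mm long, 14 mm thick, lying behind the work (leave alone)

How it is judged:
By the outcome, as a careful person would: the job done as asked, in the order asked, and still so for the second after the job is handed in, while the arm keeps its last pose, push and grip.
It also fails if it takes over 64 s, if anything falls off the work surface, if the arm or the gripper's body presses on something with over 40 N, if the wrist force passes 120 N, or if a joint passes its speed limit or range.

## Working session

There is one attempt and no reset: what is moved stays moved. The work goes in short steps, Python scripts to look and compute and a tool call to move; the robot and the scene stay as the last step left them, time stands still between calls to the robot, and variables do not carry over. Pictures are saved under pics/ and viewed, at most 12 in all, crops included, and the job is handed in when it is done.

Besides the shell and the picture viewer there is one more tool, called after "Call:" as name([rows], argument=value, ...), one row to a line, values as JSON. move_arm: Moves the arm, as the interface text tells. Scaled input: -1 to 1 covers 80 cm each way for a shift and 120 degrees each way for a turn. Its arguments: {"type":"object","properties":{"deltas":{"type":"array","items":{"type":"array","items":{"type":"array","items":{"type":"number","minimum":-1,"maximum":1}}}},"squeeze":{"type":"number"}},"required":["deltas"]}

```bash
mkdir -p pics
python3 - <<'E'
from rig import manip
import cv2,numpy as np
print(manip.get_state())
for n in ["top","side"]:
    im=manip.get_image(n); cv2.imwrite(f"pics/{n}0.png",cv2.resize(im[:,:,::-1],(800,600),interpolation=cv2.INTER_CUBIC)); cv2.imwrite(f"pics/{n}0raw.png",im[:,:,::-1])
for n in ["top","side","wrist"]: print(n,manip.camera_params(n))
E
```

```text
{'clock': 0.0, 'qpos': array([ 1.00097890e+00,  2.76565426e-01,  1.50613133e+00, -5.42756851e-06,
        1.36071959e+00, -1.21038061e-01]), 'qd': array([-0.00052881, -0.00290378,  0.00027677, -0.00063471, -0.00073783,
       -0.00075691]), 'effort': array([-8.31966045e-04, -4.16767859e+01, -2.45802408e+01, -5.64044990e-05,
        1.07556311e-02,  6.76506062e-06]), 'position': array([0.24921486, 0.51760539, 0.23845729]), 'ee_rot': array([-3.06253297e-04,  2.22510741e-01,  9.74929812e-01, -8.58881969e-04]), 'contact_force': array([ 0.11578279, -0.79105844, -0.60777714]), 'moment': array([0.00574405, 0.0410192 , 0.05304405]), 'gripper_force': 0.0, 'width': 0.08558507858655824}
top {'fx': 480.97429616384284, 'fy': 480.97429616384284, 'cx': 263.7372354067118, 'cy': 184.65059102236123, 'dist': array([0.04385032, 0.        , 0.        , 0.        , 0.        ]), 'R': array([[ 0.02861073, -0.99958359,  0.00375251],
       [-0.97861795, -0.02877521, -0.2036637 ],
       [ 0.20368688,  0.00215469, -0.97903371]]), 't': array([0.12430585, 0.63923444, 0.96426392])}
side {'fx': 441.2577783894972
[... 213 characters left out ...]
      [-0.06202675, -0.35238486, -0.93379741],
       [ 0.21005321,  0.91003519, -0.35737039]]), 't': array([-0.55622189,  0.18174546,  0.61684424])}
wrist {'fx': 315.7811930551226, 'fy': 315.7811930551226, 'cx': 258.933067253904, 'cy': 189.29557013627235, 'dist': array([-0.07773417,  0.        ,  0.        ,  0.        ,  0.        ]), 'tool_from_camera': array([[-7.03972685e-04, -9.50751310e-01, -3.09953949e-01,
         7.94854715e-02],
       [ 9.99999733e-01, -6.09079259e-04, -4.02929512e-04,
        -3.72450072e-04],
       [ 1.94299240e-04, -3.09954150e-01,  9.50751485e-01,
        -1.34518388e-01],
       [ 0.00000000e+00,  0.00000000e+00,  0.00000000e+00,
         1.00000000e+00]])}
```

View pics/top0.png

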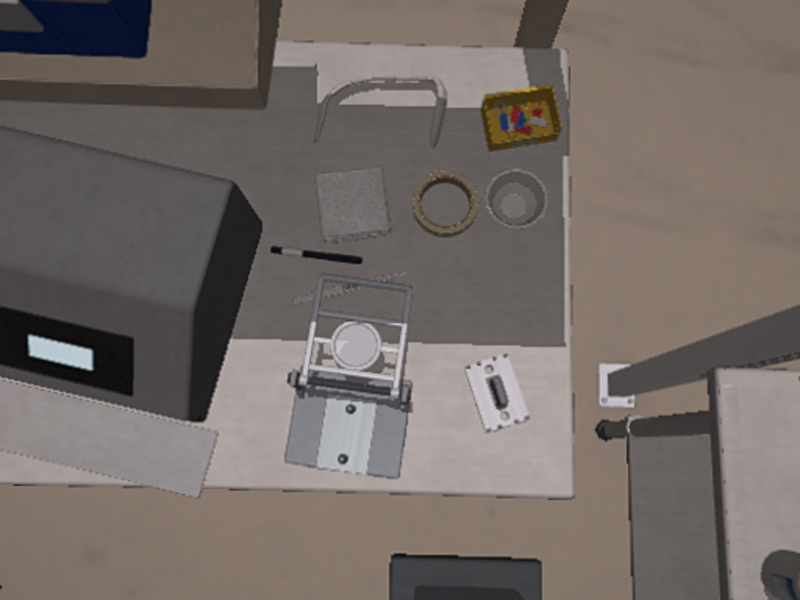

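View pics/side0.png

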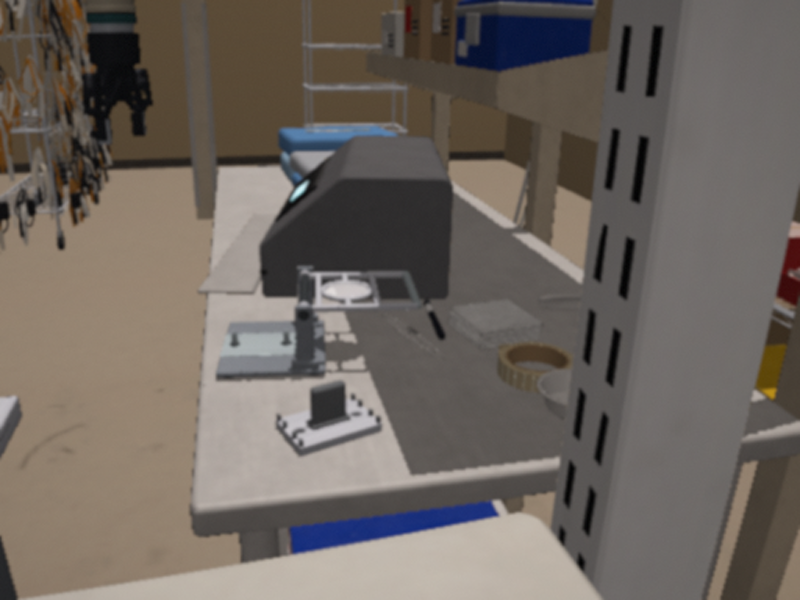

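The top picture (800x600) shows the pegs at (350,409) and (343,459). The rest's holes are near (489,368) and (505,416), its rib top near (497,392), and the grip bar runs (318,277)–(411,288). In the side view, the rest stands upright on the table and the magnifier is parked level.

```bash
cat > h.py <<'E'
import numpy as np,cv2
from scipy.spatial.transform import Rotation as Ro
from rig import manip
def cam(n,st=None):
    c=manip.camera_params(n);K=np.array([[c['fx'],0,c['cx']],[0,c['fy'],c['cy']],[0,0,1]])
    if n=='wrist':
        T=np.eye(4);q=st['ee_rot'];T[:3,:3]=Ro.from_quat([*q[1:],q[0]]).as_matrix();T[:3,3]=st['position']
        W=np.linalg.inv(T@c['tool_from_camera']);return K,c['dist'],W[:3,:3],W[:3,3]
    return K,c['dist'],c['R'],c['t']
def plane(C,uv,z):  # raw pixels -> world at height z
    K,d,R,t=C;n=cv2.undistortPoints(np.array(uv,float).reshape(-1,1,2),K,d).reshape(-1,2)
    r=np.c_[n,np.ones(len(n))]@R;o=-R.T@t
    return o+r*((z-o[2])/r[:,2])[:,None]
def proj(C,X):
    K,d,R,t=C;return cv2.projectPoints(np.array(X,float).reshape(-1,1,3),cv2.Rodrigues(R)[0],t,K,d)[0].reshape(-1,2)
E
python3 - <<'E'
from h import *
C=cam('top');f=lambda p,z:plane(C,(np.array(p)+.5)/1.5625-.5,z).round(4)
pg=f([[350,407],[343,458]],.031);print('pegs',pg,np.linalg.norm(pg[0]-pg[1]))
d=pg[0]-pg[1];print('stand yaw',np.degrees(np.arctan2(d[1],d[0])))
ho=f([[489,368.5],[505,415.5]],.01);d=ho[0]-ho[1];print('holes',ho,np.linalg.norm(d),ho.mean(0),np.degrees(np.arctan2(d[1],d[0])))
b=f([[318,277],[411,288]],.085);d=b[1]-b[0];print('bar',b,b.mean(0),np.linalg.norm(d),np.degrees(np.arctan2(d[1],d[0])))
print('plate corners',f([[286,462],[400,477]],.012))
print('machine right edge',f([[202,418],[262,222]],0.1), 'table', f([[572,496],[566,340]],0))
S=cam('side');g=lambda p,z:plane(S,(np.array(p)+.5)/1.5625-.5,z).round(4)
print('side pegs',g([[234,334],[286,334]],.031),'bar',g([[410,272],[425,305]],.085))
q=manip.get_state();R=Ro.from_quat([*q['ee_rot'][1:],q['ee_rot'][0]]).as_matrix();print(R.round(3))
E
```

```text
pegs [[0.4747 0.2236 0.031 ]
 [0.4066 0.2298 0.031 ]] 0.06838164958525057
stand yaw -5.2020147384217355
holes [[0.5351 0.0313 0.01  ]
 [0.4703 0.0086 0.01  ]] 0.06866097872882386 [0.5027  0.01995 0.01   ] 19.305798718486123
bar [[0.6438 0.2702 0.085 ]
 [0.6324 0.1446 0.085 ]] [0.6381 0.2074 0.085 ] 0.12611629553709544 -95.1862026652195
plate corners [[0.3989 0.3092 0.012 ]
 [0.3831 0.1523 0.012 ]]
machine right edge [[0.4527 0.4051 0.1   ]
 [0.7139 0.3474 0.1   ]] table [[ 0.3647 -0.0847  0.    ]
 [ 0.5804 -0.0799  0.    ]]
side pegs [[0.4062 0.2208 0.031 ]
 [0.4727 0.209  0.031 ]] bar [[0.6526 0.2703 0.085 ]
 [0.6408 0.1451 0.085 ]]
[[-0.901  0.434 -0.001]
 [ 0.434  0.901 -0.001]
 [ 0.    -0.002 -1.   ]]
```

```bash
cat >> h.py <<'E'
def go(target,yaw):  # target TCP, yaw of tool x (deg) -> normalised delta in tool axes
    s=manip.get_state();q=s['ee_rot'];R=Ro.from_quat([*q[1:],q[0]]).as_matrix()
    y=np.degrees(np.arctan2(R[1,0],R[0,0]));d=R.T@(np.array(target)-s['position'])/.8
    print('t',s['clock'],'pos',s['position'].round(4),'yaw',y.round(2),'F',s['contact_force'].round(1),'w',s['width'].round(4))
    print('delta',d.round(4),'twist',round(-((yaw-y+180)%360-180)/120,4))
def snap(n,box=None,name='a'):
    s=manip.get_state();im=manip.get_image(n);C=cam(n,s if n=='wrist' else None)
    np.savez(f'pics/{name}.npz',pos=s['position'],rot=s['ee_rot'])
    x0,y0,x1,y1=box or (0,0,512,384);k=min(800/(x1-x0),600/(y1-y0))
    cv2.imwrite(f'pics/{name}.png',cv2.resize(im[y0:y1,x0:x1,::-1],None,fx=k,fy=k,interpolation=cv2.INTER_CUBIC));print('scale',k,(x0,y0),s['position'].round(4))
def ld(name):
    z=np.load(f'pics/{name}.npz');return cam('wrist',dict(position=z['pos'],ee_rot=z['rot']))
E
python3 -c "
from h import *
go([.503,.020,.2],199.3)"
```

```text
Traceback (most recent call last):
  File "h.py", line 19, in go
    print('t',s['clock'],'pos',s['position'].round(4),'yaw',y.round(2),'F',s['contact_force'].round(1),'w',s['width'].round(4))
                                                                                                           ^^^^^^^^^^^^^^^^
AttributeError: 'float' object has no attribute 'round'
```

```bash
sed -i "s/s\['width'\].round(4)/round(s['width'],4)/" h.py
python3 -c "
from h import *
go([.503,.020,.2],199.3)"
```

```text
t 0.1 pos [0.2492 0.5177 0.2385] yaw 154.28 F [-1.2  1.  -0.5] w 0.0858
delta [-0.5557 -0.4227  0.0487] twist -0.3751
```

Call:
move_arm([
  [[-0.03,-0.02,0,-0.02,-1],[-0.556,-0.423,0.049,-0.375,-1],[-0.556,-0.423,0.049,-0.375,-1],[-0.556,-0.423,0.049,-0.375,-1],[-0.556,-0.423,0.049,-0.375,-1],[-0.556,-0.423,0.049,-0.375,-1],[-0.556,-0.423,0.049,-0.375,-1],[-0.556,-0.423,0.049,-0.375,-1],[-0.556,-0.423,0.049,-0.375,-1],[-0.556,-0.423,0.049,-0.375,-1],[-0.556,-0.423,0.049,-0.375,-1],[-0.556,-0.423,0.049,-0.375,-1]],
])

```text
clock: 1.3
position: [0.5006, 0.0244, 0.2003]
ee_rot: [-0.0, -0.167, 0.986, 0.0]
contact_force: [0.6, 1.2, -0.9]
width: 0.0853
gripper_force: 0.0
```

Call:
move_arm([
  [[0,0,0,0,-1],[0,0,0,0,-1],[0,0,0,0,-1]],
])

```text
clock: 1.6
position: [0.4995, 0.0272, 0.2003]
ee_rot: [-0.001, -0.168, 0.986, 0.001]
contact_force: [-0.3, -0.3, -0.3]
width: 0.0856
gripper_force: 0.0
```

```bash
python3 -c "
from h import *
go([.503,.020,.2],199.3)
snap('wrist',None,'w1')"
```

```text
t 1.6 pos [0.4995 0.0272 0.2003] yaw -160.7 F [-0.3 -0.3 -0.3] w 0.0856
delta [-0.0011 -0.0099  0.0004] twist 0.0
scale 1.5625 (0, 0) [0.4995 0.0272 0.2003]
```

View pics/w1.png

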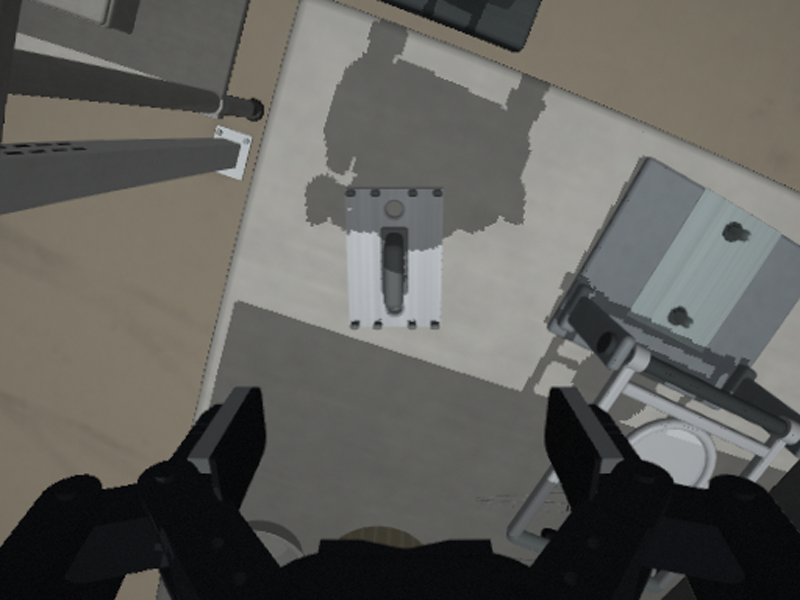

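The wrist picture shows the rest squared up with the tool. Its plate corners are at about (347,190), (442,190), (349,328) and (440,327), one hole is at (394,209), and the rib runs from (394,228) to (394,313). The pegs are at (734,228) and (679,313).

Run:
```python
from h import *
C=ld('w1');f=lambda p,z:plane(C,(np.array(p)+.5)/1.5625-.5,z).round(4)
c=f([[347,190],[442,190],[441,328],[349,328]],.014);print(c,c.mean(0))
d=c[:2].mean(0)-c[2:].mean(0);y=np.degrees(np.arctan2(d[1],d[0]));print('len',np.linalg.norm(d),'yaw',y)
h=f([[394,209]],.01);u=np.array([np.cos(np.radians(y)),np.sin(np.radians(y)),0]);print('hole',h,'centre',h-.034*u)
# rib top ends z .055 
print('pegs base',f([[737,234],[682,318]],.012+.015),)
go([.5027,.02,.2],y)
```

```text
[[ 0.4675 -0.0236  0.014 ]
 [ 0.4474  0.034   0.014 ]
 [ 0.5366  0.0667  0.014 ]
 [ 0.5578  0.006   0.014 ]] [0.502325 0.020775 0.014   ]
len 0.09500202629417953 yaw -160.85937985590564
hole [[0.4697 0.009  0.01  ]] centre [[0.50182037 0.02014818 0.01      ]]
pegs base [[0.4067 0.2251 0.027 ]
 [0.4712 0.2179 0.027 ]]
t 1.65 pos [0.4995 0.0275 0.2005] yaw -160.64 F [ 0.6 -0.2  0.4] w 0.0857
delta [-0.0007 -0.0102  0.0006] twist 0.0018
```

Call:
move_arm([
  [[0,-0.0096,0.05,0.002,-1],[0,-0.0096,0.1,0.002,-1],[0,-0.0096,0.15,0.002,-1],[0,-0.0096,0.19,0.002,-1],[0,-0.0096,0.212,0.002,-1],[0,-0.0096,0.212,0.002,-1],[0,-0.0096,0.212,0.002,1],[0,-0.0096,0.212,0.002,1],[0,-0.0096,0.212,0.002,1],[0,-0.0096,0.212,0.002,1],[0,-0.0096,0.212,0.002,1],[0,-0.0096,0.212,0.002,1]],
], squeeze=50)

```text
clock: 2.85
position: [0.5033, 0.0192, 0.0318]
ee_rot: [0.001, -0.165, 0.986, 0.0]
contact_force: [-1.0, 0.8, 5.8]
width: 0.0111
gripper_force: 50.2
```

Call:
move_arm([
  [[0,0,0,0,1],[0,0,0,0,1],[0,0,0,0,1],[0,0,0,0,1]],
])

```text
clock: 3.25
position: [0.5033, 0.0192, 0.0318]
ee_rot: [0.001, -0.165, 0.986, 0.0]
contact_force: [-0.6, 1.3, 5.8]
width: 0.0115
gripper_force: 50.3
```

```bash
python3 -c "
from h import *
go([.430,.114,.16],174.8)"
```

```text
t 3.25 pos [0.5033 0.0192 0.0318] yaw -160.97 F [-0.6  1.3  5.8] w 0.0115
delta [ 0.0478  0.1419 -0.1603] twist 0.2019
```

Call:
move_arm([
  [[0,0,-0.02,0,1],[0,0,-0.06,0,1],[0,0,-0.11,0,1],[0.01,0.03,-0.16,0.06,1],[0.03,0.08,-0.16,0.12,1],[0.045,0.13,-0.16,0.18,1],[0.048,0.142,-0.16,0.202,1],[0.048,0.142,-0.16,0.202,1],[0.048,0.142,-0.16,0.202,1],[0.048,0.142,-0.16,0.202,1],[0.048,0.142,-0.16,0.202,1]],
])

```text
clock: 4.35
position: [0.4302, 0.1133, 0.1588]
ee_rot: [-0.0, 0.046, 0.999, -0.0]
contact_force: [0.1, 0.1, -2.9]
width: 0.0116
gripper_force: 49.5
```

```bash
python3 -c "
from h import *
go([.430,.114,.16],174.8)
snap('wrist',(160,60,480,300),'w2')"
```

```text
t 4.35 pos [0.4302 0.1133 0.1588] yaw 174.76 F [ 0.1  0.1 -2.9] w 0.0116
delta [ 0.0003  0.0009 -0.0015] twist -0.0004
scale 2.5 (160, 60) [0.4302 0.1133 0.1588]
```

View pics/w2.png

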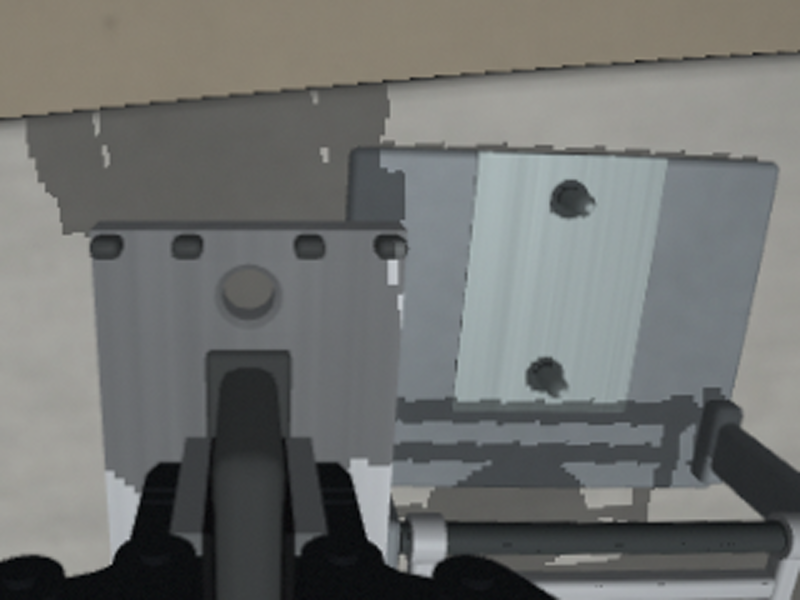

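In the wrist crop, the held rest's hole is at about (249,293). The pegs are dark blobs at (571,200) and (546,376), with tips to the right at about (590,207) and (560,388). I'll enlarge the peg area and overlay the model's predictions.

Run:
```python
from h import *
C=ld('w2');im=cv2.imread('pics/w2.png')
# plate outline: fit with corners in crop px, z=.012
f=lambda p,z:plane(C,(np.array(p)+.5)/2.5-.5+[160,60],z).round(4)
print('strip/plate near corners',f([[352,149],[777,164]],.012))
for z in(.012,.031):print(z,f([[571,200],[546,376],[590,205],[562,386]],z))
print('hole top z',f([[249,291]],.1588-.031+.0095+.01))
cr=im[150:430,470:650];cr=cv2.resize(cr,None,fx=2.1,fy=2.1,interpolation=cv2.INTER_CUBIC)
hc=cv2.resize(im[240:340,190:310],(378,315),interpolation=cv2.INTER_CUBIC)
out=np.zeros((588,756,3),np.uint8);out[:,:378]=cr;out[:315,378:]=hc;cv2.imwrite('pics/w2z.png',out)
```

```text
strip/plate near corners [[0.3812 0.154  0.012 ]
 [0.3987 0.3099 0.012 ]]
0.012 [[0.4059 0.2323 0.012 ]
 [0.4739 0.2247 0.012 ]
 [0.4083 0.2394 0.012 ]
 [0.4787 0.2312 0.012 ]]
0.031 [[0.4022 0.2248 0.031 ]
 [0.4656 0.2176 0.031 ]
 [0.4045 0.2314 0.031 ]
 [0.4701 0.2237 0.031 ]]
hole top z [[0.3917 0.1166 0.1473]]
```

View pics/w2z.png

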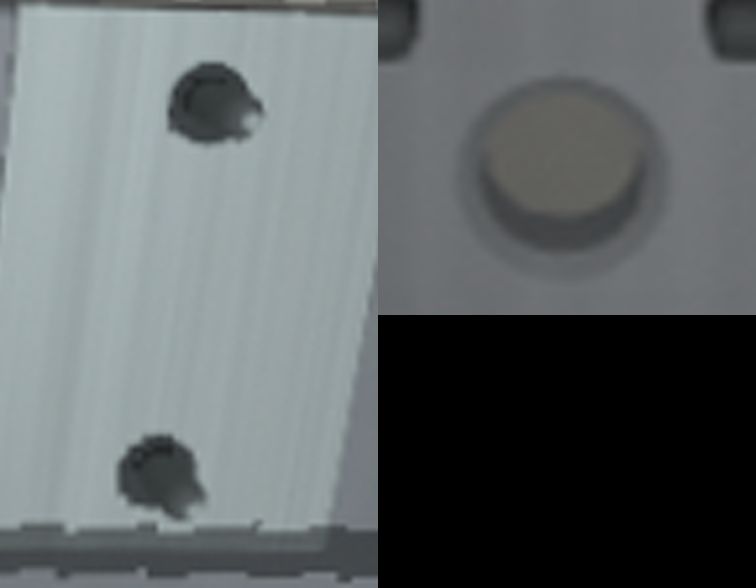

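Run:
```python
from h import *
C=ld('w2');f=lambda p,z:plane(C,(np.array(p)+.5)/2.5-.5+[160,60],z)
b=f([[569,199],[543.8,374.8]],.012);t=f([[588,206],[558,389]],.031);h=f([[248.4,296.5]],.137)[0]
for p in(b,t):d=p[1]-p[0];print(p.round(4),p.mean(0).round(4),np.linalg.norm(d),np.degrees(np.arctan2(d[1],d[0])))
z=np.load('pics/w2.npz');q=z['rot'];R=Ro.from_quat([*q[1:],q[0]])
print('hole in tool',R.inv().apply(h-z['pos']).round(4))
yaw=174.6;x=np.array([np.cos(np.radians(yaw)),np.sin(np.radians(yaw))]);seat=np.array([.440,.2272])
go([*(seat-.0007*x),.085],yaw)
```

```text
[[0.4055 0.2316 0.012 ]
 [0.4733 0.2238 0.012 ]] [0.4394 0.2277 0.012 ] 0.06824404868550271 -6.551525327537795
[[0.4048 0.2307 0.031 ]
 [0.4711 0.2222 0.031 ]] [0.4379 0.2265 0.031 ] 0.06693122519537094 -7.27653250880363
hole in tool [ 0.0346 -0.0003  0.0218]
t 4.4 pos [0.4301 0.1133 0.1588] yaw 174.75 F [-0.4 -0.9 -2.8] w 0.0114
delta [-0.0002  0.1429  0.0922] twist 0.0012
```

Call:
move_arm([
  [[0,0.03,0,0.006,1],[0,0.08,0,0.006,1],[0,0.125,0,0.006,1],[0,0.143,0,0.006,1],[0,0.143,0.03,0.006,1],[0,0.143,0.07,0.006,1],[0,0.143,0.1,0.006,1],[0,0.143,0.111,0.006,1],[0,0.143,0.111,0.006,1],[0,0.143,0.111,0.006,1]],
], squeeze=35)

```text
clock: 5.4
position: [0.4409, 0.2279, 0.071]
ee_rot: [0.001, 0.052, 0.999, 0.0]
contact_force: [-0.7, 0.6, -2.6]
width: 0.0113
gripper_force: 49.4
```

Run:
```python
from h import *
go([.4407,.2271,.0438],174)
snap('side',(100,170,260,290),'s2');snap('wrist',(180,60,340,180),'w3')
a,b=[cv2.resize(cv2.imread(f'pics/{n}.png'),(400,300)) for n in('s2','w3')]
a=cv2.resize(cv2.imread('pics/s2.png')[100:400,150:550],(800,600));cv2.imwrite('pics/c3.png',np.hstack([cv2.resize(a,(400,300)),b]))
```

```text
t 5.4 pos [0.4409 0.2279 0.071 ] yaw 174.06 F [-0.7  0.6 -2.6] w 0.0113
delta [ 0.0002 -0.001   0.034 ] twist 0.0005
scale 5.0 (100, 170) [0.4409 0.2279 0.071 ]
scale 5.0 (180, 60) [0.4412 0.2281 0.0714]
```

View pics/c3.png

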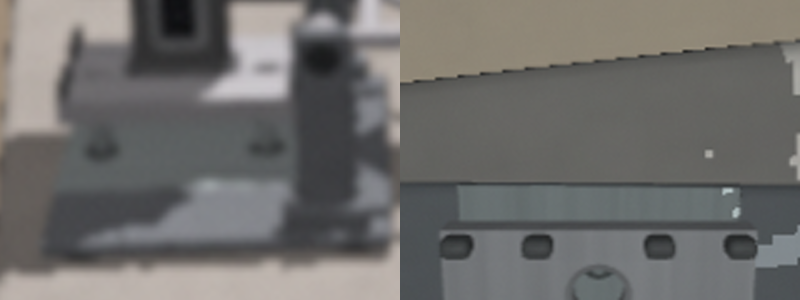

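The side crop shows the rest just above the two pegs. In the wrist crop the peg tip shows inside the hole, at about (597,268), laterally centred. I'll lower it gently.

Call:
move_arm([
  [[0,-0.001,0.005,0,1],[0,-0.001,0.009,0,1],[0,-0.001,0.012,0,1],[0,-0.001,0.015,0,1],[0,-0.001,0.018,0,1],[0,-0.001,0.018,0,1]],
])

```text
clock: 6.1
position: [0.4395, 0.2271, 0.0554]
ee_rot: [-0.0, 0.052, 0.999, -0.0]
contact_force: [-0.0, 0.1, -3.4]
width: 0.0115
gripper_force: 49.5
```

Call:
move_arm([
  [[0,0,0.004,0,1],[0,0,0.008,0,1],[0,0,0.011,0,1],[0,0,0.013,0,1],[0,0,0.0145,0,1],[0,0,0.0145,0,1]],
])

```text
clock: 6.7
position: [0.4397, 0.2271, 0.0441]
ee_rot: [-0.0, 0.052, 0.999, -0.0]
contact_force: [-0.2, 0.8, -3.4]
width: 0.0109
gripper_force: 49.5
```

Call:
move_arm([
  [[0,0,0.001,0,1],[0,0,0.0015,0,1],[0,0,0.002,0,1],[0,0,0.002,0,1]],
])

```text
clock: 7.1
position: [0.4399, 0.2272, 0.0438]
ee_rot: [0.0, 0.052, 0.999, 0.0]
contact_force: [-2.7, -0.9, 6.1]
width: 0.0114
gripper_force: 51.1
```

Call:
move_arm([
  [[0,0,0.002,0,0],[0,0,0.002,0,-0.5],[0,0,0.002,0,-1],[0,0,0.002,0,-1],[0,0,0.002,0,-1],[0,0,-0.03,0,-1],[0,0,-0.08,0,-1],[0,0,-0.14,0,-1],[0,0,-0.195,0,-1],[0,0,-0.195,0,-1]],
])

```text
clock: 8.1
position: [0.4437, 0.2286, 0.2049]
ee_rot: [0.006, 0.052, 0.999, 0.003]
contact_force: [0.3, -0.1, -0.4]
width: 0.0859
gripper_force: 0.0
```

```bash
python3 -c "
from h import *
go([.6385,.2068,.2],84)
snap('wrist',(160,60,480,300),'w4')"
```

```text
t 8.1 pos [0.4437 0.2286 0.2049] yaw 174.09 F [ 0.3 -0.1 -0.4] w 0.0859
delta [-0.2449 -0.0021  0.0091] twist 0.7507
scale 2.5 (160, 60) [0.4437 0.2286 0.2049]
```

View pics/w4.png

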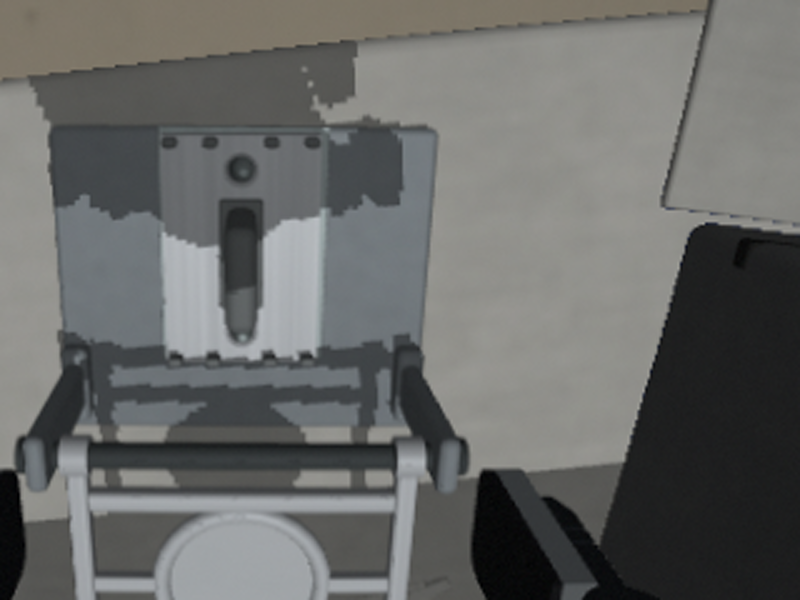

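The rest sits flat on the plate with the peg showing in its hole at (241,168), and it has been released. Next is the bar.

Call:
move_arm([
  [[-0.02,0,0,0.07,-1],[-0.06,0,0,0.14,-1],[-0.1,0,0,0.21,-1],[-0.14,0,0,0.28,-1],[-0.18,0,0,0.35,-0.5],[-0.22,-0.002,0,0.42,0],[-0.245,-0.002,0,0.49,0.1],[-0.245,-0.002,0,0.56,0.1],[-0.245,-0.002,0,0.63,0.1],[-0.245,-0.002,0,0.7,0.1],[-0.245,-0.002,0,0.75,0.1],[-0.245,-0.002,0,0.75,0.1]],
])

```text
clock: 9.35
position: [0.6337, 0.2051, 0.1964]
ee_rot: [-0.001, 0.743, 0.67, -0.002]
contact_force: [-0.3, 0.3, 0.1]
width: 0.0384
gripper_force: 0.0
```

Call:
move_arm([
  [[0,0,0,0,0.1],[0,0,0,0,0.1]],
])

```text
clock: 9.55
position: [0.6342, 0.2053, 0.1978]
ee_rot: [-0.0, 0.742, 0.67, -0.001]
contact_force: [-1.0, -0.5, 0.2]
width: 0.0386
gripper_force: 0.0
```

```bash
python3 -c "
from h import *
go([.6385,.2068,.2],84)
snap('wrist',None,'w5')"
```

```text
t 9.55 pos [0.6342 0.2053 0.1978] yaw 84.17 F [-1.  -0.5  0.2] w 0.0386
delta [ 0.0024  0.0051 -0.0027] twist 0.0014
scale 1.5625 (0, 0) [0.6342 0.2053 0.1978]
```

View pics/w5.png

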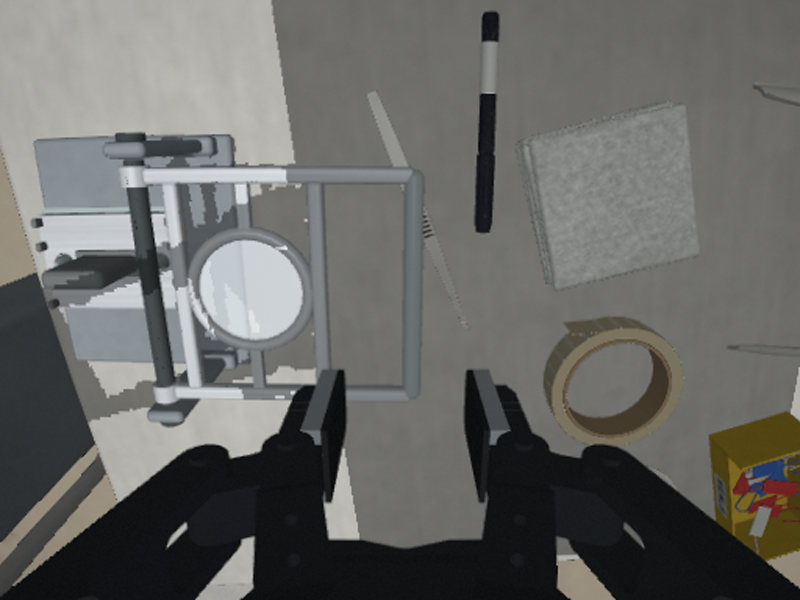

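The wrist picture shows the parked magnifier. The bar runs from (415,175) to (412,395), the hinge rod from (135,175) to (163,393), and the inner cross-bar is at x≈318. The forceps lie on the table below the bar.

Run:
```python
from h import *
C=ld('w5');f=lambda p,z:plane(C,(np.array(p)+.5)/1.5625-.5,z).round(4)
for n,p in(('bar',[[416,175],[412.5,395]]),('hinge',[[134,177],[163,393]])):
    b=f(p,.085);d=b[0]-b[1];print(n,b,b.mean(0),np.linalg.norm(d),'yaw',np.degrees(np.arctan2(d[1],d[0])))
```

```text
bar [[0.6455 0.2653 0.085 ]
 [0.632  0.1447 0.085 ]] [0.63875 0.205   0.085  ] 0.12135324470322166 yaw 83.61288297423552
hinge [[0.5047 0.2803 0.085 ]
 [0.4887 0.1594 0.085 ]] [0.4967  0.21985 0.085  ] 0.1219541307213495 yaw 82.4612397906718
```

Call:
move_arm([
  [[0.0015,0.0056,0.01,0.001,0.1],[0.0015,0.0056,0.04,0.001,0.1],[0.0015,0.0056,0.08,0.001,0.1],[0.0015,0.0056,0.11,0.001,0.1],[0.0015,0.0056,0.135,0.001,0.1],[0.0015,0.0056,0.148,0.001,0.1],[0.0015,0.0056,0.155,0.001,0.1],[0.0015,0.0056,0.155,0.001,0.1],[0.0015,0.0056,0.155,0.001,0.1]],
], squeeze=25)

```text
clock: 10.5
position: [0.6399, 0.2063, 0.0756]
ee_rot: [0.0, 0.743, 0.669, 0.001]
contact_force: [0.1, 0.2, 0.7]
width: 0.0383
gripper_force: 0.0
```

Run:
```python
from h import *
go([.6388,.206,.074],84)
snap('wrist',None,'w6');snap('side',(180,150,300,240),'s6')
a=cv2.imread('pics/w6.png');b=cv2.imread('pics/s6.png')
cv2.imwrite('pics/c6.png',np.hstack([cv2.resize(a,(400,300)),cv2.resize(b,(400,300))]))
```

```text
t 10.5 pos [0.6399 0.2063 0.0756] yaw 83.97 F [0.1 0.2 0.7] w 0.0383
delta [-0.0005 -0.0014  0.002 ] twist -0.0002
scale 1.5625 (0, 0) [0.6399 0.2063 0.0756]
scale 6.666666666666667 (180, 150) [0.64   0.2063 0.0758]
```

View pics/c6.png

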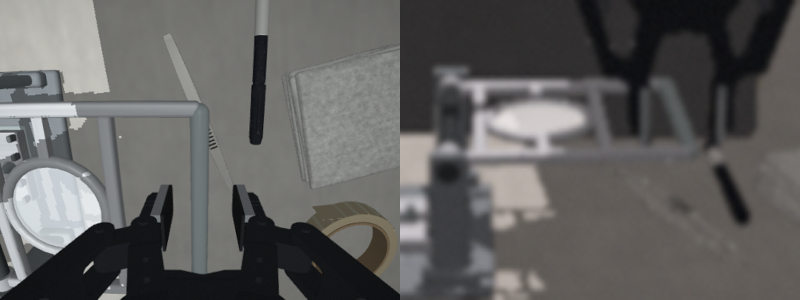

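The fingers straddle the bar: the bar is at x≈200 between pad faces at about 172 and 233, with one finger in the slot. Closing.

Call:
move_arm([
  [[0,-0.001,0.0015,0,0.5],[0,-0.001,0.0015,0,1],[0,-0.001,0.0015,0,1],[0,-0.001,0.0015,0,1],[0,-0.001,0.0015,0,1],[0,-0.001,0.0015,0,1]],
], squeeze=25)

```text
clock: 11.2
position: [0.6381, 0.2063, 0.0739]
ee_rot: [-0.0, 0.743, 0.669, 0.0]
contact_force: [-2.1, -0.3, 5.9]
width: 0.009
gripper_force: 24.6
```

Call:
move_arm([
  [[0,0,-0.0035,0,1],[0,-0.0003,-0.0105,0,1],[0,-0.0013,-0.021,0,1],[0,-0.0031,-0.033,0,1],[0,-0.0059,-0.045,0,1],[0,-0.01,-0.0584,0,1],[0,-0.0151,-0.0714,0,1],[0,-0.019,-0.0793,0,1],[0,-0.0214,-0.0839,0,1],[0,-0.0214,-0.0839,0,1],[0,-0.0214,-0.0839,0,1]],
])

```text
clock: 12.3
position: [0.6223, 0.208, 0.141]
ee_rot: [0.001, 0.743, 0.669, 0.001]
contact_force: [3.0, 0.3, -0.9]
width: 0.009
gripper_force: 24.5
```

Run:
```python
from h import *
s=manip.get_state();print(s['position'],s['contact_force'],s['moment'])
p0=np.array([.6381,.2063,.0739]);d=s['position']-p0;u=np.array([.9945,-.1045]);v=[-u[1],u[0]]
r=d[:2]@u+.14;print('radial',np.hypot(r,d[2]),'ang',np.arctan2(d[2],r),'lat',d[:2]@v)
```

```text
[0.62227052 0.20801601 0.14099305] [ 3.02068188  0.34290299 -0.88858459] [ 0.07543171 -0.5125439  -0.03037257]
radial 0.141056338379841 ang 0.49569961324020134 lat 5.239100751012523e-05
```

Call:
move_arm([
  [[0,-0.0044,-0.0076,0,1],[0,-0.0111,-0.0178,0,1],[0,-0.0197,-0.0288,0,1],[0,-0.0292,-0.0392,0,1],[0,-0.0394,-0.0487,0,1],[0,-0.0504,-0.0574,0,1],[0,-0.062,-0.0652,0,1],[0,-0.0711,-0.0705,0,1],[0,-0.0773,-0.0736,0,1],[0,-0.0805,-0.0751,0,1],[0,-0.0805,-0.0751,0,1]],
])

```text
clock: 13.4
position: [0.5601, 0.2149, 0.2038]
ee_rot: [0.003, 0.743, 0.669, 0.004]
contact_force: [5.4, 0.2, 7.5]
width: 0.0092
gripper_force: 25.4
```

```bash
cat > a.py <<'E'
from h import *
s=manip.get_state();print(s['position'],s['contact_force'],s['moment'],s['width'])
p0=np.array([.6381,.2063,.0739]);d=s['position']-p0;u=np.array([.9945,-.1045]);v=[-u[1],u[0]]
r=d[:2]@u+.14;print('radial',np.hypot(r,d[2]),'ang',np.arctan2(d[2],r),'lat',d[:2]@v)
E
python3 a.py
```

```text
[0.5601482  0.21491376 0.20380567] [5.36902493 0.15156539 7.4543853 ] [-0.02612596 -0.90681678 -0.05520522] 0.009229320992691508
radial 0.1437608607925281 ang 1.128154711239492 lat 0.00042041748922464395
```

Call:
move_arm([
  [[0,0.0009,-0.0049,0,1],[0,-0.0039,-0.0071,0,1],[0,-0.0104,-0.0098,0,1],[0,-0.0203,-0.0133,0,1],[0,-0.0304,-0.0161,0,1],[0,-0.0406,-0.0185,0,1],[0,-0.0493,-0.0199,0,1],[0,-0.0561,-0.0208,0,1],[0,-0.0614,-0.0213,0,1],[0,-0.0614,-0.0213,0,1],[0,-0.0614,-0.0213,0,1]],
])

```text
clock: 14.5
position: [0.5082, 0.2203, 0.2176]
ee_rot: [-0.0, 0.743, 0.669, 0.0]
contact_force: [1.7, 5.2, 3.3]
width: 0.0089
gripper_force: 25.5
```

```bash
python3 a.py
python3 - <<'E'
from h import *
snap('side',(110,70,330,260),'s8')
im=cv2.imread('pics/s8.png');h,w=im.shape[:2];cv2.imwrite('pics/s8v.png',im[:600,:800]);print(h,w)
E
```

```text
[0.50816344 0.22025672 0.21758954] [1.71836652 5.1960059  3.34093948] [ 0.74404633 -0.35352076 -0.02182722] 0.008868276028179233
radial 0.14399145604324184 ang 1.5060276849041856 lat 0.000301588258948963
scale 3.1578947368421053 (110, 70) [0.5082 0.2203 0.2176]
600 695
```

View pics/s8v.png

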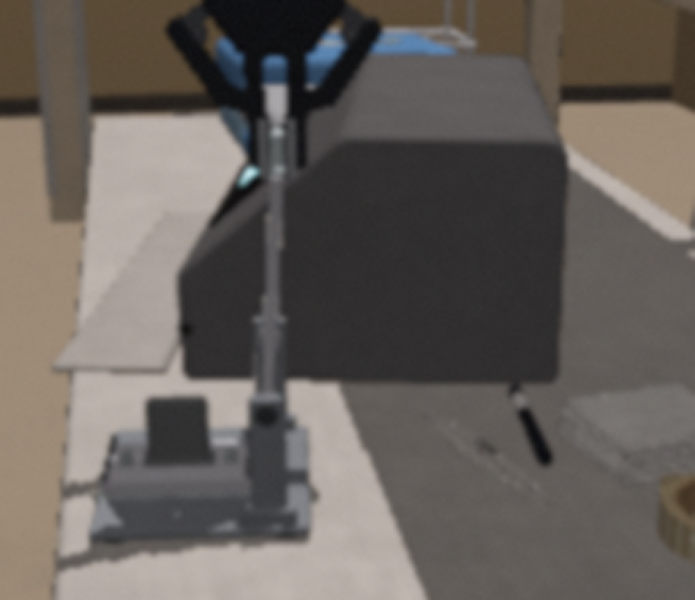

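The side picture shows the frame almost upright, from the hinge at about (265,410) to the bar at about (277,130), still held, with the rest seated on the plate. About 10 mm of travel remains.

Call:
move_arm([
  [[0,-0.003,-0.0001,0,1],[0,-0.006,-0.0003,0,1],[0,-0.009,-0.0004,0,1],[0,-0.0115,-0.0004,0,1],[0,-0.0127,-0.0004,0,1],[0,-0.0127,-0.0004,0,1],[0,-0.0127,-0.0004,0,1],[0,-0.0127,-0.0004,0,1]],
])

```text
clock: 15.35
position: [0.4985, 0.2212, 0.2179]
ee_rot: [-0.0, 0.743, 0.669, 0.0]
contact_force: [1.2, 5.8, 2.2]
width: 0.009
gripper_force: 25.5
```

```bash
python3 a.py
python3 - <<'E'
from h import *
S=cam('side');T=cam('top')
im=manip.get_image('side');cv2.imwrite('pics/s9.png',cv2.resize(im[80:220,160:230,::-1],None,fx=4.25,fy=4.25,interpolation=cv2.INTER_CUBIC))
seat=np.array([.440,.2272,0]);a=np.radians(-6);u=np.array([np.cos(a),np.sin(a),0]);v=np.array([-u[1],u[0],0]);z=np.array([0,0,1])
for th in(1.5,1.571,1.64):
  P=[seat+.06*u+.085*z-.058*v+r*(np.cos(th)*u+np.sin(th)*z) for r in(0,.03,.095,.135)]
  print(th,((proj(S,P)-[160,80]+.5)*4.25-.5).round(0).tolist())
E
```

```text
[0.49851811 0.22122705 0.21787844] [1.22499766 5.79497106 2.22951996] [ 0.7917215  -0.41040188 -0.04398544] 0.00904472120775688
radial 0.14397892596954798 ang 1.5733944239771605 lat 0.000258643162760822
1.5 [[149.0, 497.0], [152.0, 434.0], [158.0, 292.0], [163.0, 201.0]]
1.571 [[149.0, 497.0], [147.0, 434.0], [143.0, 292.0], [140.0, 201.0]]
1.64 [[149.0, 497.0], [142.0, 434.0], [127.0, 293.0], [118.0, 202.0]]
```

View pics/s9.png

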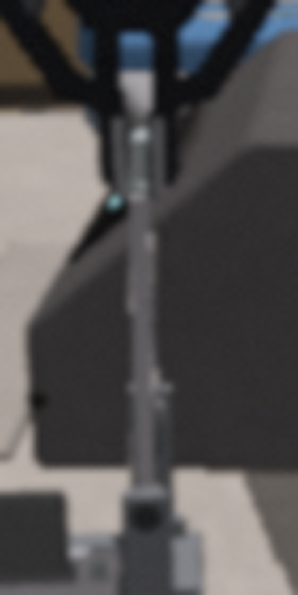

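The near rail runs from about (146,510) at the hinge through (141,292) to (140,200). This matches the projected model at 1.571 rad, and the bar is held between the pads. I'll let it settle, then hand in.

Call:
move_arm([
  [[0,0,0,0,1],[0,0,0,0,1],[0,0,0,0,1],[0,0,0,0,1],[0,0,0,0,1]],
])

```text
clock: 15.9
position: [0.4986, 0.2212, 0.2179]
ee_rot: [-0.0, 0.743, 0.669, 0.0]
contact_force: [2.3, 4.7, 3.3]
width: 0.0088
gripper_force: 25.5
```

```bash
python3 a.py; python3 -c "
from rig import manip
print(abs(manip.get_state()['qd']).max()); print(manip.sign_off())"
```

```text
[0.49855392 0.22124434 0.21790864] [2.34362226 4.67596438 3.31978593] [ 0.70964099 -0.38813399 -0.04521327] 0.008840456582654215
radial 0.14400904251969557 ang 1.5731591210608096 lat 0.0002795764611800892
0.001353428937689792
the job is handed in; nothing more can be done
None
```

The rest is seated home on both pegs and released, the magnifier is held at rest at its balance point (measured about 1.573 rad, target 1.571), and the job was handed in at about 16 s.

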